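Stow the long mould board behind the bay posts

TASK

The long light-coloured board on the bench has just been soaped, so do not pick it up: push it along the bench into the dark wooden storage bay. It is longer than the gap between the bay's two steel posts, so angle one end in past its post, then swing the other end in past the other, and leave the board lying flat and square against the back rail. Leave everything else on the bench where it is.

Things in the scene. Friction and masses are not known exactly. Their poses are not given: they have to be found in the camera images.
- board: the long light-coloured wooden board (a side of a casting frame), 300 mm long along its y axis, 40 mm wide along its x axis, 20 mm thick, about 0.12 to 0.24 kg, lying loose and flat on the bench, with two white plaster smears on top. Origin at the centre of its underside, z up
- bay: the storage bay: a dark wooden back rail and two end cheeks, 38 mm high, fixed to the bench, open to the robot, a flush pale sheet between them. Origin at bench level, mid-way along the front face of the rail (which a stored board lies against); y runs along the rail, x points into the rail, away from the mouth. Cheeks: inner faces at y = +-195 mm, from the rail to x = -75 mm. Clear gap between the posts: 270 to 290 mm
- post_left: a plain upright round steel post, 20 mm in diameter and 45 mm high, firmly fixed to the bench on a thin round foot; it stands about 90 mm out in front of the back rail, about 150 mm to the left (+y of the bay) of the bay's middle as the robot sees it. Origin on its axis at bench level
- post_right: a plain upright round steel post, 20 mm in diameter and 45 mm high, firmly fixed to the bench on a thin round foot; it stands about 90 mm out in front of the back rail, about 150 mm to the right (-y of the bay) of the bay's middle as the robot sees it. Origin on its axis at bench level
- bowl: a red plastic mixing bowl, 176 mm across and 95 mm high, with tool handles sticking out; origin under its centre. Not part of the job
- brush_jar: a grey metal jar, 76 mm across and 100 mm high, full of brushes that reach up to about 250 mm; origin under its centre. Not part of the job
- soap_bottle: a white bottle with a red cap, 60 mm across and 170 mm high; origin under its centre. Not part of the job
- clamp: a steel bar clamp with a blue handle lying flat, its bar 320 mm long along its x axis, arms reaching 112 mm to its -y side, 22 mm high; origin on the bench at the middle of the bar. Not part of the job
- spare_boards: a pile of two short wide wooden boards with a third standing on edge beside them, together about 115 x 210 mm and 60 mm high; origin on the bench under the middle of the pile. Not part of the job
- offcut: a short darker wooden offcut lying flat, 40 x 100 x 20 mm; origin under its centre. Not part of the job
- mould_half: half of a white plaster mould, 100 x 80 mm and 50 mm high; origin under its centre. Not part of the job

How it is judged:
By the outcome, as a careful person would: the job done as asked, in the order asked, and still so for the second after the job is handed in, with the robot touching nothing.
It also fails if it takes over 64 s, if anything falls off the work surface, if the arm or the gripper's body presses on something with over 40 N, if the wrist force passes 120 N, or if a joint passes its speed limit or range.

ROBOT

A 7-joint arm with a two-finger parallel gripper is mounted at the origin on the work surface. World frame = base frame: x ahead of the robot, y to its left, z up, the work surface at z = 0. Lengths are in m, angles in rad, forces in N, time in s.
With the tool pointing down it reaches from about 0.425 to 0.925 m from the base axis. Payload 6.8 kg.
Tool frame: the origin (TCP) lies midway between the tips of the shut fingers; the grasp point (between the pads) lies 19 mm behind it; z points along the fingers, y is the direction in which the jaws open and shut (so a half turn about z gives the same grasp; the last joint's range is limited). The gripper opens to 85 mm and grips with 20 to 120 N. Pads are 22 mm wide; open, the fingers measure 114 mm over their backs; the gripper's body (76 mm by 85 mm) begins 54 mm behind the grasp point. The pads swing forward as they close: fully open they stand 13 mm farther back than shut.
Start: joints at [-1.252, 0.477, 0.022, 1.555, -0.011, 1.109, -0.083], TCP at [0.279, 0.614, 0.231] pointing down, gripper open.
Joint ranges: [-2.96, 2.96], [-0.34, 2.1], [-1.41, 1.46], [0.24, 2.44], [-1.37, 4.51], [0.17, 1.92], [-2.96, 2.96]. Speed limits (rad/s): [2.39, 2.39, 3.14, 3.14, 3.14, 3.14, 3.14].

INTERFACE

Orientations are given as a unit quaternion [w, x, y, z].
In Python, from station import bot, vision gives the robot as it stands.
- The arm moves only by the tool move_arm, never from a script. Its argument "increments" is text: rows parted by semicolons, each of 7 numbers parted by spaces: the opening, from 0 (shut) to 1 (fully open), then the shift along the world's x, y, z in mm, then the turn, a rotation vector about the world's x, y, z in rad. In form: grip x y z rx ry rz; .... A call has exactly 8 rows; each row shifts and turns the commanded pose from where the row before left it; what a row does not reach is not made up. A row lasts 1/8 s, in which the tool goes at most 62.5 mm and 10.7 degrees, less where a joint would pass 70% of its speed; a pose out of reach is approached as far as the arm can. A call with a gripper value outside its range is refused whole. The fingers move at their own pace and stop on an object; "newtons" is the grip in N (left out, the last holds). Time passes only in rows, so rows that do not move let the fingers close, or fill a call up. It gives the time, the measured TCP pose, the force and the opening at its end, in the units of the state.
- bot.get_obs(): the state, without advancing time (a new reading comes with each control period).
- vision.read_camera(name): name is "scene" or "top" or "wrist"; returns (picture, depth): 400x640x3 uint8, red, green, blue; 400x640 float32, m along the optical axis (not along the pixel's ray), 0 where there is no reading.
- vision.calibration(name): a dict with "fx", "fy", "cx", "cy" (pixels), "R" (3x3) and "t" (3): a world point X has camera coordinates R X + t; the wrist camera has in their place "hand_eye" (4x4, takes a point from camera to tool coordinates, whose origin is the TCP and whose axes are the flange's). Camera axes: x right, y down, z forward; pixel columns grow to the right and rows downward; lengths in m; the calibration is good to about 2 mm. A picture is of the moment at which its call begins: read the wrist's pose just before it. calibration takes no time and is no camera call.
- bot.hand_in(): hands the job in, once; it reports no verdict.
The state is a dict: "t": time; "q": joint angles; "joint_vel": joint speeds; "joint_torque": joint torques, N m; "eef_pos": TCP position; "tool_rot": TCP orientation; "contact_force": force on the tool from outside, world axes, zero at the start; "torque": the same for the moment, N m; "gripper_width": opening from 0.0 (shut) to 1.0 (fully open).
Only numpy, scipy, OpenCV 4.12 (cv2) and the standard library are available. Lean on these libraries where they do the work, as an engineer would, in place of code of your own. Each camera call takes 0.05 s, during which the arm holds its last target.

## Working session

There is one attempt and no reset: what is moved stays moved. The work goes in short steps, Python scripts to look and compute and a tool call to move; the robot and the scene stay as the last step left them, time stands still between calls to the robot, and variables do not carry over. Pictures are saved under pics/ and viewed, and the job is handed in when it is done.

Besides the shell and the picture viewer there is one more tool, called after "Emit:" as name(argument=value, ...), one argument or row to a line, values as JSON. move_arm: Moves the arm, as the interface text tells. Its arguments: {"type":"object","properties":{"increments":{"type":"string"},"newtons":{"type":"number"}},"required":["increments"]}

```bash
ls; mkdir -p pics
python3 - <<'E'
from station import bot, vision
import cv2,numpy as np
for n in ["scene","top"]:
    p,d=vision.read_camera(n)
    cv2.imwrite(f"pics/{n}0.png",p[:,:,::-1]); np.savez(f"pics/{n}0.npz",p=p,d=d)
    print(n,vision.calibration(n))
o=bot.get_obs();print(o["t"],o["eef_pos"],o["tool_rot"],o["contact_force"])
E
```

```text
pics
scene {'fx': 424.15409802900126, 'fy': 424.15409802900126, 'cx': 318.68870998378344, 'cy': 194.47378090199632, 'R': array([[ 0.04664026,  0.9988366 ,  0.01225268],
       [ 0.65982324, -0.02159633, -0.75111044],
       [-0.74997199,  0.04311659, -0.66006286]]), 't': array([-0.05447377, -0.28325279,  1.48954044])}
top {'fx': 398.42577069182295, 'fy': 398.42577069182295, 'cx': 323.8918523018974, 'cy': 202.5100487991594, 'R': array([[ 0.03023959, -0.99949002, -0.01025965],
       [-0.98181181, -0.02777685, -0.18781378],
       [ 0.18743302,  0.01575246, -0.98215107]]), 't': array([0.00249305, 0.47161991, 1.01812182])}
0.1 [0.27919344 0.61396173 0.23044607] [-1.37362100e-04  2.11782456e-01  9.77316492e-01 -8.03699802e-04] [-0.2964693   0.31462257  0.04005612]
```

View pics/scene0.png

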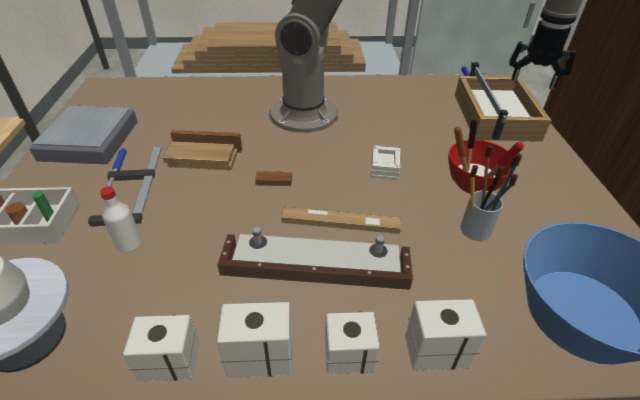

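View pics/top0.png

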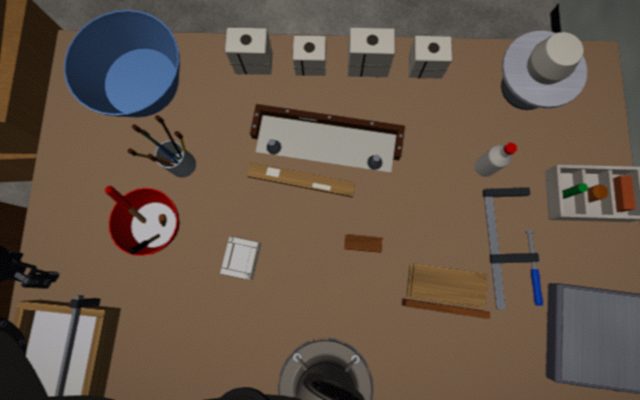

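```bash
cat > h.py <<'E'
import numpy as np,cv2
from station import bot,vision
def rect(name,p,z,x0,x1,y0,y1,s=1000,K=None):
    "orthophoto: row 0 = x1, col 0 = y1 (top = +x, left=+y); s px per m"
    c=vision.calibration(name) if K is None else K
    W=int((y1-y0)*s);H=int((x1-x0)*s)
    X,Y=np.meshgrid(np.arange(H),np.arange(W),indexing='ij')
    P=np.stack([x1-X/s,y1-Y/s,np.full(X.shape,z)],-1)@c["R"].T+c["t"]
    u=c["fx"]*P[...,0]/P[...,2]+c["cx"];v=c["fy"]*P[...,1]/P[...,2]+c["cy"]
    return cv2.remap(p,u.astype(np.float32),v.astype(np.float32),cv2.INTER_CUBIC)
def grid(im,x1,y1,s,step=0.05):
    im=im.copy()
    H,W=im.shape[:2]
    for k in range(-40,40):
        r=int(round((x1-k*step)*s));c=int(round((y1-k*step)*s))
        if 0<=r<H: cv2.line(im,(0,r),(W,r),(0,255,255),1);cv2.putText(im,f"{k*step:.2f}",(0,r-2),0,.35,(0,255,0),1)
        if 0<=c<W: cv2.line(im,(c,0),(c,H),(0,255,255),1);cv2.putText(im,f"{k*step:.2f}",(c+1,H-4),0,.35,(0,255,0),1)
    return im
E
python3 - <<'E'
from h import *
for n in ["top","scene"]:
    p=np.load(f"pics/{n}0.npz")["p"]
    for z in (0.02,0.045):
        im=rect(n,p,z,.5,.86,-.22,.28,1500)
        cv2.imwrite(f"pics/r_{n}_{int(z*1000)}.png",grid(im[:,:,::-1],.86,.28,1500))
E
```

```text
(no output)
```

View pics/r_top_20.png

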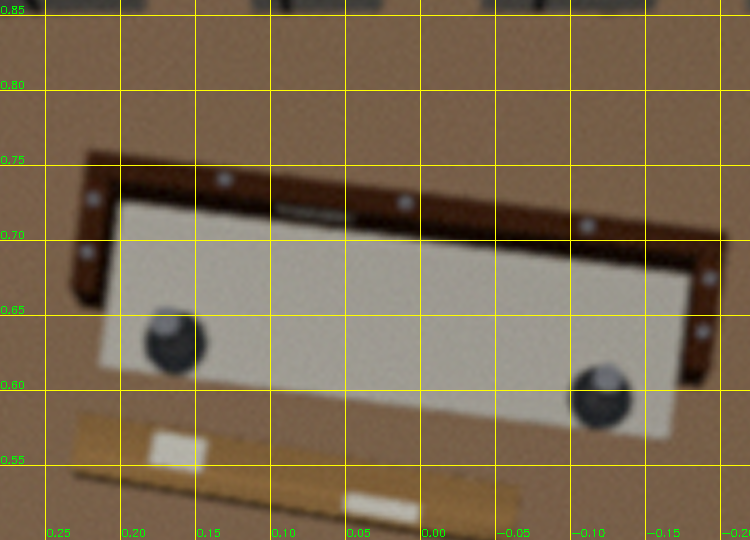

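View pics/r_scene_20.png

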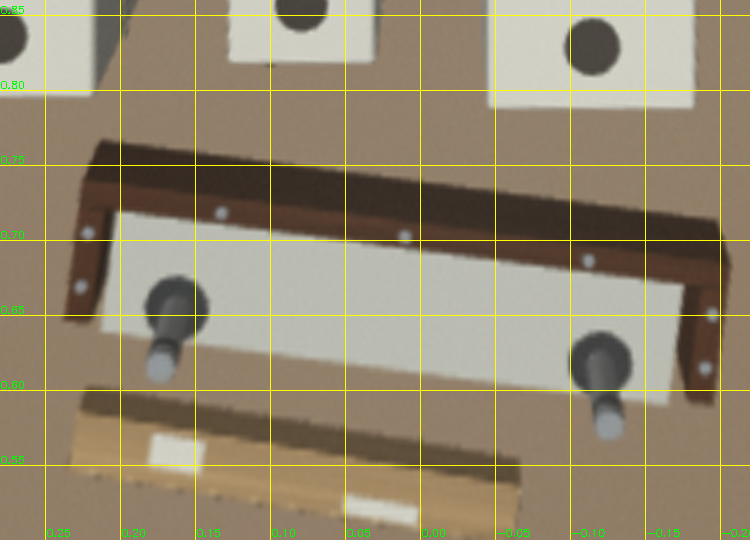

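View pics/r_top_45.png

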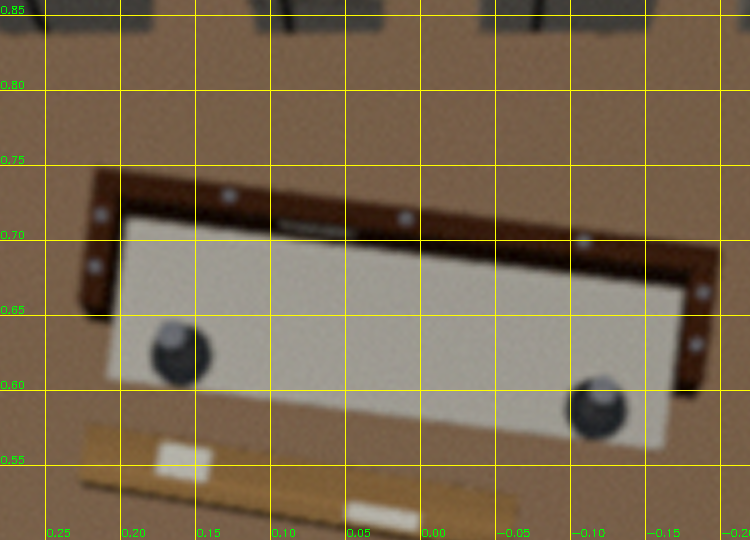

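View pics/r_scene_45.png

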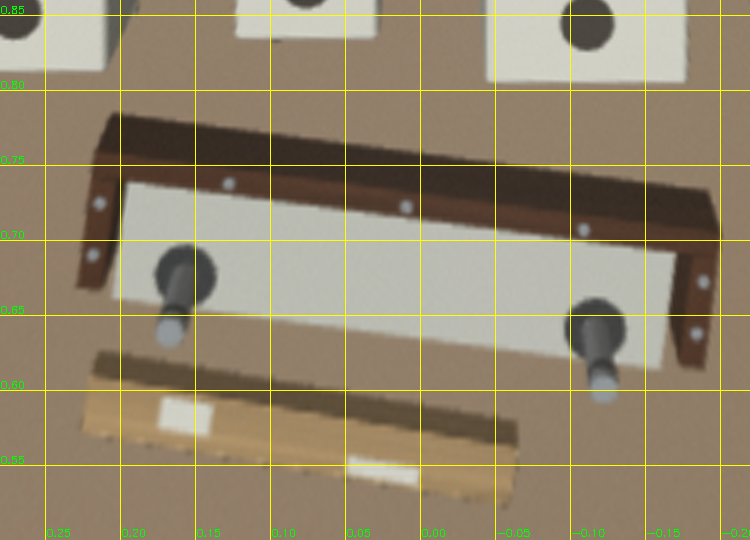

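```bash
cat >> h.py <<'E'
PL=np.array([.6377,.1663]);PR=np.array([.600,-.1213])
YB=(PL-PR)/np.linalg.norm(PL-PR);XB=np.array([YB[1],-YB[0]])
def seg(name,p,s=1500,x0=.44,x1=.80,y0=-.26,y1=.32):
    im=rect(name,p,.02,x0,x1,y0,y1,s)
    hsv=cv2.cvtColor(im,cv2.COLOR_RGB2HSV)
    lo=(11,95,75) if name=="top" else (11,85,110)
    m=cv2.inRange(hsv,lo,(26,255,255))
    m=cv2.morphologyEx(m,cv2.MORPH_OPEN,np.ones((5,5)))
    m=cv2.morphologyEx(m,cv2.MORPH_CLOSE,np.ones((61,61)))
    n,l,st,_=cv2.connectedComponentsWithStats(m)
    k=1+np.argmax(st[1:,4]);m=(l==k).astype(np.uint8)
    c,_=cv2.findContours(m,cv2.RETR_EXTERNAL,cv2.CHAIN_APPROX_NONE)
    c=max(c,key=cv2.contourArea)
    r=cv2.minAreaRect(c);b=cv2.boxPoints(r)
    W=np.stack([x1-b[:,1]/s,y1-b[:,0]/s],1)
    out=im[:,:,::-1].copy();cv2.drawContours(out,[b.astype(int)],0,(255,0,255),1)
    # long axis
    e=[W[1]-W[0],W[2]-W[1]];L=[np.linalg.norm(v) for v in e]
    a=e[int(np.argmax(L))];a=a*np.sign(a[1]);
    ctr=W.mean(0)
    return ctr,np.arctan2(-a[0],a[1]),sorted(L),grid(out,x1,y1,s)
E
python3 - <<'E'
from h import *
print("bay yaw",np.arctan2(-YB[0],YB[1]))
for n in ["top","scene"]:
    p=np.load(f"pics/{n}0.npz")["p"]
    c,a,L,o=seg(n,p);print(n,c,a,L);cv2.imwrite(f"pics/s_{n}.png",o[:, :800])
    im=rect(n,p,.038,.55,.8,-.22,.26,1600);cv2.imwrite(f"pics/b_{n}.png",grid(im[:,:,::-1],.8,.26,1600))
E
```

```text
bay yaw -0.13034166666355995
top [0.6203333  0.03033334] 0.0 [np.float32(0.35933334), np.float32(0.5793333)]
scene [0.54184246 0.08405326] -0.16941285 [np.float32(0.043145288), np.float32(0.30170578)]
```

View pics/s_top.png

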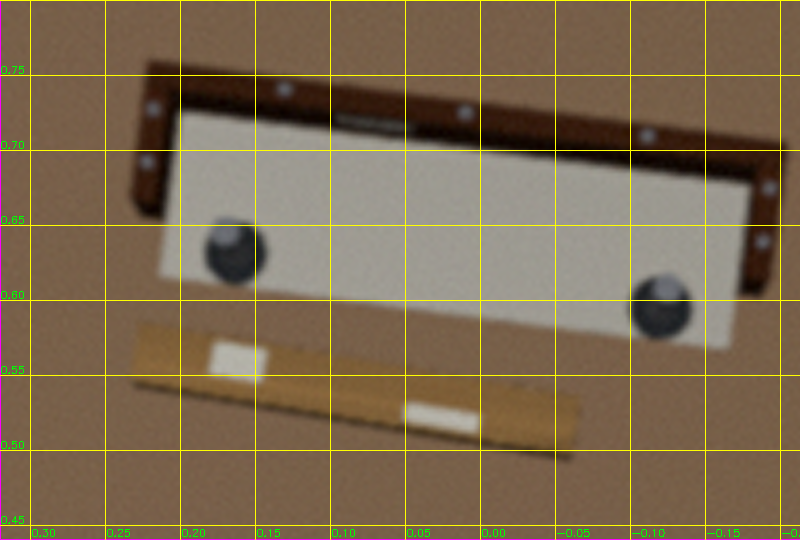

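View pics/s_scene.png

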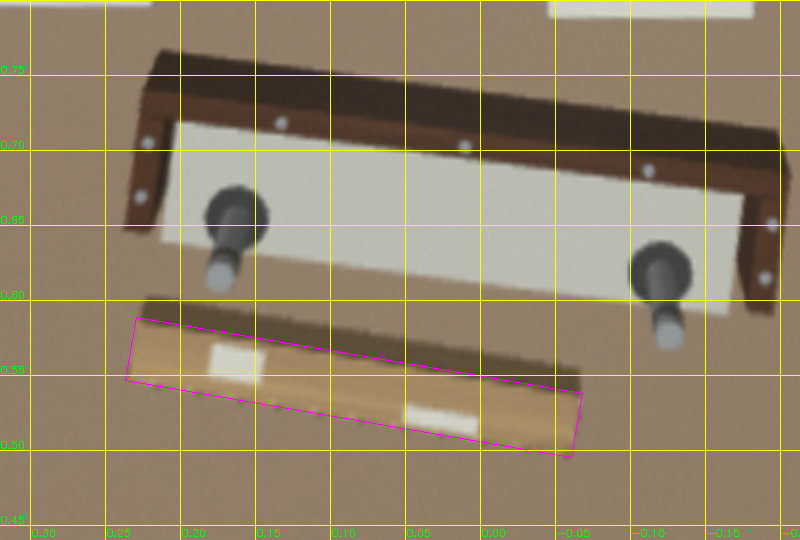

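View pics/b_scene.png

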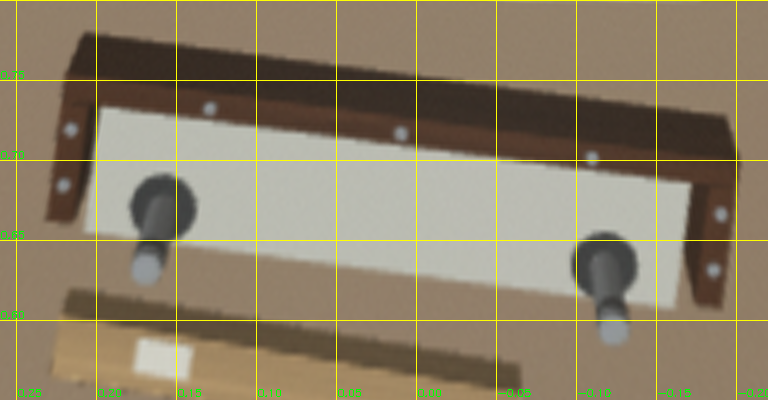

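View pics/b_top.png

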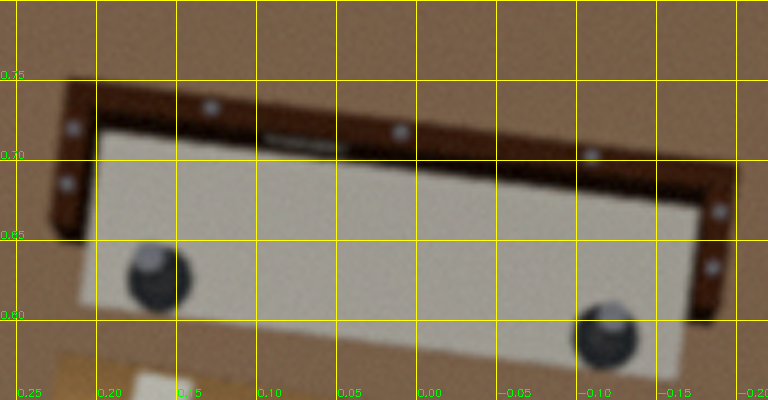

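```bash
cat >> h.py <<'E'
OB=(PL+PR)/2+.09*XB
BYAW=np.arctan2(-YB[0],YB[1])
def tobay(w): d=np.asarray(w)-OB; return np.stack([d@XB,d@YB],-1)
def toworld(b): b=np.asarray(b);return OB+b[...,:1]*XB+b[...,1:2]*YB
def corners(c,f):
    ax=np.array([-np.sin(f),np.cos(f)]);n=np.array([np.cos(f),np.sin(f)])
    return np.array([c+i*.02*n+j*.15*ax for i,j in((1,1),(1,-1),(-1,-1),(-1,1))])
def clear(c,f):
    "bay-frame clearances: left post, right post, rail, right cheek,left cheek"
    ax=np.array([-np.sin(f),np.cos(f)]);n=np.array([np.cos(f),np.sin(f)])
    r=[]
    for P in ((-.09,.145),(-.09,-.145)):
        d=np.array(P)-c;q=np.abs([d@n,d@ax])-[.02,.15]
        r.append((np.linalg.norm(np.maximum(q,0)) if q.max()>0 else q.max())-.01)
    K=corners(np.asarray(c),f)
    r+= [-K[:,0].max(), K[:,1].min()+.195, .195-K[:,1].max()]
    return np.array(r)
E
python3 - <<'E'
from h import *
c=tobay([.5418,.084]);print("board bay",c,-.169-BYAW,clear(c,-.04), "O",OB,XB,YB)
for f in (.0,.05,.1,.15,.2,.25,.3,.35,.4,.45):
    best=[]
    # max clearance config with right end behind right post, left end inside, given left end still outside: scan cx
    out=[]
    for cx in np.arange(-.16,-.019,.01):
        B=max(((clear((cx,cy),f)[:4].min(),cy) for cy in np.arange(-.06,.12,.002)))
        out.append("%4.0f@%3.0f"%(B[0]*1e3,B[1]*1e3))
    print(f,*out)
print(np.arange(-160,-19,10))
E
```

```text
board bay [-0.17438976  0.05096392] -0.03865833333644006 [ 0.05056182  0.07371019  0.14840736  0.09528411 -0.00664372] O [0.70808658 0.01080244] [ 0.99151754 -0.12997292] [0.12997292 0.99151754]
0.0   40@118   30@118   20@118   10@118   -0@118  -10@118  -15@  0  -15@  0  -15@  0  -10@118    0@118   10@118   20@118   10@118   -0@118
0.05   45@ 40   35@ 36   26@ 32   16@ 28    6@ 20   -3@ 12  -13@  2  -15@  0  -13@ -2   -3@-12    6@-20   16@-28   13@118    3@118   -7@118
0.1   49@ 50   40@ 46   30@ 40   21@ 34   12@ 26    3@ 18   -7@ 10  -16@  0   -7@-10    3@-18   12@-26   15@-28    5@118   -5@118  -15@118
0.15   52@ 56   43@ 52   34@ 44   26@ 38   17@ 30    8@ 22   -1@ 16   -8@  0   -1@-16    8@-22   16@-28    8@-20   -2@118  -12@118  -22@118
0.2   55@ 60   47@ 54   38@ 48   30@ 42   21@ 34   13@ 28    4@ 22   -1@  0    4@-22   13@-28   11@-24    1@118   -9@118  -19@118  -29@118
0.25   58@ 62   50@ 58   41@ 52   33@ 46   25@ 40   17@ 34   10@ 24    6@  0   10@-24   14@-30    4@-18   -6@118  -16@118  -26@118  -36@118
0.3   60@ 64   52@ 60   45@ 54   36@ 50   29@ 44   21@ 36   15@ 24   13@  0   15@-24    7@-20   -3@-10  -13@118  -23@118  -33@118  -43@118
0.35   62@ 66   55@ 62   47@ 58   39@ 52   32@ 46   26@ 36   21@ 24   20@  0   10@  0   -0@  2  -10@  4  -20@118  -30@118  -40@118  -50@118
0.4   64@ 70   56@ 64   49@ 60   42@ 54   36@ 46   30@ 36   23@ 32   13@ 34    3@ 36   -7@ 38  -17@118  -27@118  -37@118  -47@118  -57@118
0.45   65@ 72   58@ 66   51@ 60   46@ 54   37@ 52   27@ 54   17@ 58    7@ 60   -3@ 62  -13@ 64  -23@118  -33@118  -43@118  -53@118  -63@118
[-160 -150 -140 -130 -120 -110 -100  -90  -80  -70  -60  -50  -40  -30
  -20]
```

Emit:
move_arm(
  increments="1 0 0 60 0 0 0; 1 0 0 50 0 0 0; 1 20 -56 0 0 0 0.04; 1 20 -56 0 0 0 0.04; 1 20 -56 0 0 0 0.04; 1 20 -56 0 0 0 0.04; 1 20 -56 0 0 0 0.04; 1 20 -56 0 0 0 0.04",
)

```text
t: 1.1
eef_pos: [0.3997, 0.2763, 0.3411]
tool_rot: [-0.0, 0.093, 0.996, -0.0]
contact_force: [1.1, 0.4, 0.5]
gripper_width: 0.993
```

Emit:
move_arm(
  increments="1 21 -56 0 0 0 0.018; 1 21 -56 0 0 0 0; 1 21 -56 0 0 0 0; 1 22 -55 0 0 0 0; 1 0 0 -60 0 0 0; 1 0 0 -60 0 0 0; 1 0 0 -60 0 0 0; 1 0 0 -60 0 0 0",
)

```text
t: 2.1
eef_pos: [0.4843, 0.0555, 0.0996]
tool_rot: [0.0, 0.084, 0.996, 0.0]
contact_force: [0.7, 1.1, 0.0]
gripper_width: 0.999
```

```bash
cat > look.py <<'E'
import sys
from h import *
tag=sys.argv[1];names=sys.argv[2:] or ["scene"]
o=bot.get_obs()
R=o["tool_rot"];jaw=2*np.arctan2(R[2],R[1])-np.pi/2
print("t",round(o["t"],2),"tcp",o["eef_pos"].round(4),"jaw",round((jaw+np.pi)%np.pi,4),"F",np.round(o["contact_force"],1),"grip",o["gripper_width"],"q",np.round(o["q"],2))
print("tcp bay",tobay(o["eef_pos"][:2]).round(4),"jaw-90-byaw (phi)",round((jaw%np.pi)-np.pi/2-BYAW,3))
for n in names:
    p,d=vision.read_camera(n)
    cv2.imwrite(f"pics/{tag}_{n}_raw.png",p[:,:,::-1])
    if n=="scene":
        c,a,L,im=seg(n,p);cb=tobay(c);f=a-BYAW
        print("board bay",cb.round(4),"phi",round(f,3),"L",np.round(L,3),"clear",clear(cb,f).round(3))
        cv2.imwrite(f"pics/{tag}.png",im[:,:800])
E
python3 look.py a1
```

```text
t 2.1 tcp [0.4843 0.0555 0.0996] jaw 1.4022 F [0.7 1.1 0. ] grip 0.9993845094546596 q [-0.53  0.37  0.34  2.13 -0.2   0.67  1.35]
tcp bay [-0.2277  0.0153] jaw-90-byaw (phi) -0.038
board bay [-0.1743  0.0511] phi -0.038 L [0.044 0.302] clear [ 0.051  0.073  0.149  0.095 -0.007]
```

Emit:
move_arm(
  increments="1 0 0 -40 0 0 0; 1 0 0 -40 0 0 0; 1 0 0 -15 0 0 0; 1 0 0 -7 0 0 0; 1 0 0 0 0 0 0; 1 0 0 0 0 0 0; 1 0 0 0 0 0 0; 1 0 0 0 0 0 0",
)

```text
t: 3.15
eef_pos: [0.4847, 0.0556, -0.0002]
tool_rot: [0.0, 0.084, 0.996, 0.0]
contact_force: [-1.1, -0.9, 1.3]
gripper_width: 1.002
```

```bash
python3 look.py a2 scene wrist top
```

```text
t 3.15 tcp [ 4.847e-01  5.560e-02 -2.000e-04] jaw 1.402 F [-1.1 -0.9  1.3] grip 1.0021941980731588 q [-0.44  0.55  0.25  2.17 -0.3   0.45  1.44]
tcp bay [-0.2273  0.0154] jaw-90-byaw (phi) -0.038
board bay [-0.1743  0.0509] phi -0.038 L [0.043 0.302] clear [ 0.051  0.073  0.149  0.095 -0.007]
```

View pics/a2_scene_raw.png

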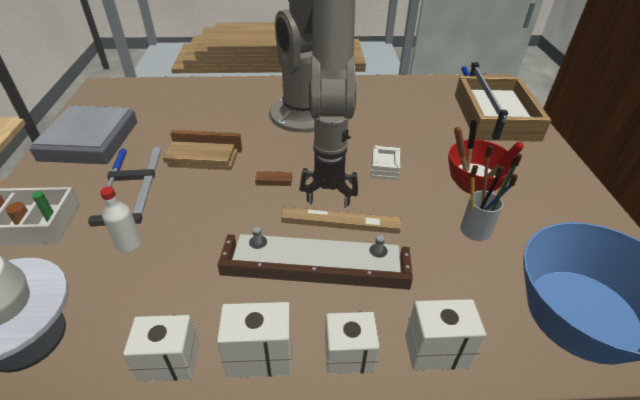

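View pics/a2_wrist_raw.png

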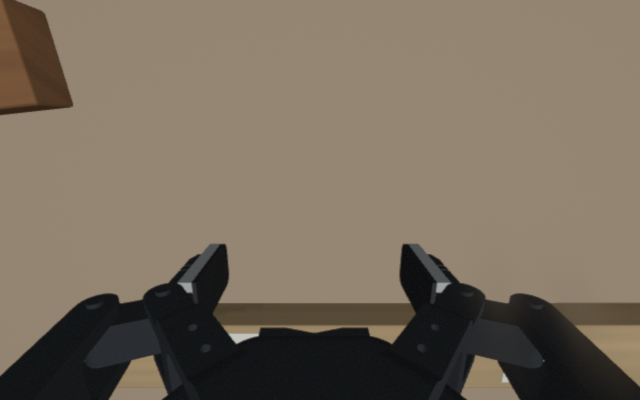

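```bash
cat > plan.py <<'E'
from h import *
def tool_for(c,f,t,s):
    ax=np.array([-np.sin(f),np.cos(f)]);n=np.array([np.cos(f),np.sin(f)])
    return toworld(np.asarray(c)+t*ax-s*n), f+BYAW+np.pi/2
def cur():
    o=bot.get_obs();R=o["tool_rot"];j=2*np.arctan2(R[2],R[1])-np.pi/2
    return o["eef_pos"],j%np.pi
def inc(seq,n,P0=None,j0=None):
    "seq of (c,f,t,s), n rows per segment; prints world increments"
    if P0 is None:
        P,j=cur();P0=P[:2];j0=j
    for (w,a),k in zip([tool_for(*q) for q in seq],n):
        d=(w-P0)*1e3;dj=a-j0
        print("%d rows total dxy %.1f %.1f turn %.3f -> each %.1f %.1f %.4f"%(k,*d,dj,*(d/k),dj/k));P0=w;j0=a
E
python3 - <<'E'
from plan import *
A=np.array([-.1743,.051,-.038]);B=np.array([-.104,.042,.33])
seq=[((A[0],A[1]),A[2],-.0375,.033)]
for u in (.25,.5,.75,1): q=A+(B-A)*u;seq.append((q[:2],q[2],-.0375,.031))
inc(seq,[2,4,4,4,4])
E
```

```text
2 rows total dxy 18.6 -2.9 turn 0.000 -> each 9.3 -1.5 0.0002
4 rows total dxy 22.2 -8.1 turn 0.092 -> each 5.5 -2.0 0.0230
4 rows total dxy 20.5 -7.5 turn 0.092 -> each 5.1 -1.9 0.0230
4 rows total dxy 20.8 -7.1 turn 0.092 -> each 5.2 -1.8 0.0230
4 rows total dxy 21.0 -6.8 turn 0.092 -> each 5.2 -1.7 0.0230
```

Emit:
move_arm(
  increments="1 9 -1.5 -4 0 0 0; 1 9.5 -1.5 0 0 0 0; 1 5.5 -2 0 0 0 0.023; 1 5.5 -2 0 0 0 0.023; 1 5.5 -2 0 0 0 0.023; 1 5.5 -2 0 0 0 0.023; 1 5 -2 0 0 0 0.023; 1 5 -2 0 0 0 0.023",
)

```text
t: 4.3
eef_pos: [0.5352, 0.0403, -0.0047]
tool_rot: [-0.0, 0.015, 1.0, 0.0]
contact_force: [-1.1, -0.1, 0.3]
gripper_width: 0.996
```

```bash
python3 look.py a3
```

```text
t 4.3 tcp [ 0.5352  0.0403 -0.0047] jaw 1.5414 F [-1.1 -0.1  0.3] grip 0.9961846624611097 q [-0.36  0.61  0.21  2.05 -0.25  0.51  1.58]
tcp bay [-0.1752  0.0068] jaw-90-byaw (phi) 0.101
board bay [-0.1485  0.0473] phi 0.099 L [0.043 0.301] clear [ 0.038  0.041  0.114  0.091 -0.004]
```

View pics/a3.png

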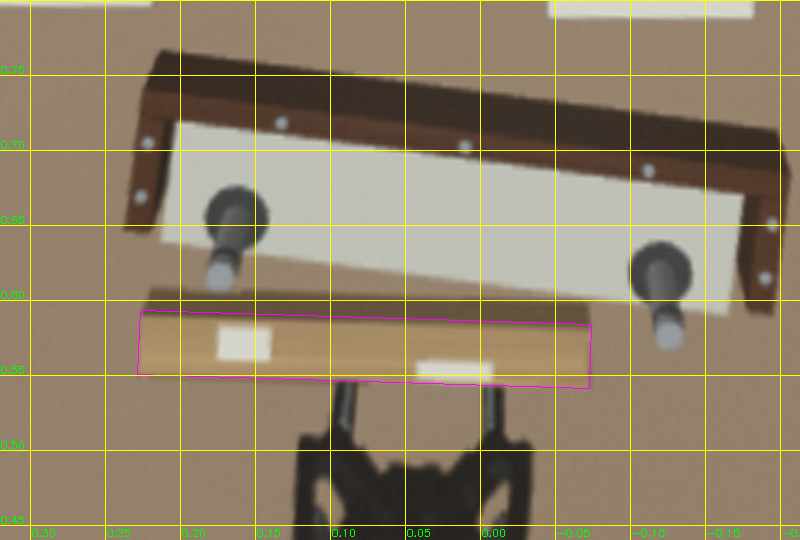

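Run:
```python
from plan import *
A=np.array([-.1485,.0473,.1]);B=np.array([-.104,.042,.33])
seq=[]
for u in (.25,.5,.75,1): q=A+(B-A)*u;seq.append((q[:2],q[2],-.0377,.0306));print(clear(q[:2],q[2]).round(3))
inc(seq,[2,2,2,2])
```

```text
[ 0.032  0.036  0.094  0.09  -0.002]
[ 0.027  0.033  0.075  0.089 -0.   ]
[0.022 0.029 0.055 0.088 0.002]
[0.017 0.032 0.036 0.089 0.005]
2 rows total dxy 12.2 -4.3 turn 0.056 -> each 6.1 -2.1 0.0280
2 rows total dxy 13.1 -4.4 turn 0.058 -> each 6.6 -2.2 0.0288
2 rows total dxy 13.2 -4.3 turn 0.057 -> each 6.6 -2.1 0.0287
2 rows total dxy 13.3 -4.1 turn 0.058 -> each 6.6 -2.1 0.0288
```

Emit:
move_arm(
  increments="1 6 -2 0 0 0 0.028; 1 6.5 -2 0 0 0 0.028; 1 6.5 -2 0 0 0 0.029; 1 6.5 -2 0 0 0 0.029; 1 6.5 -2 0 0 0 0.029; 1 6.5 -2 0 0 0 0.029; 1 6.5 -2 0 0 0 0.029; 1 6.5 -2 0 0 0 0.029",
)

```text
t: 5.35
eef_pos: [0.5869, 0.0243, -0.0047]
tool_rot: [0.0, -0.1, 0.995, -0.0]
contact_force: [-2.1, 0.4, 1.6]
gripper_width: 0.999
```

```bash
python3 look.py a4
```

```text
t 5.35 tcp [ 0.5869  0.0243 -0.0047] jaw 1.7719 F [-2.1  0.4  1.6] grip 0.9994302415562715 q [-0.27  0.66  0.16  1.93 -0.18  0.57  1.78]
tcp bay [-0.1219 -0.0023] jaw-90-byaw (phi) 0.331
board bay [-0.0993  0.0464] phi 0.333 L [0.056 0.301] clear [0.011 0.038 0.031 0.093 0.   ]
```

View pics/a4.png

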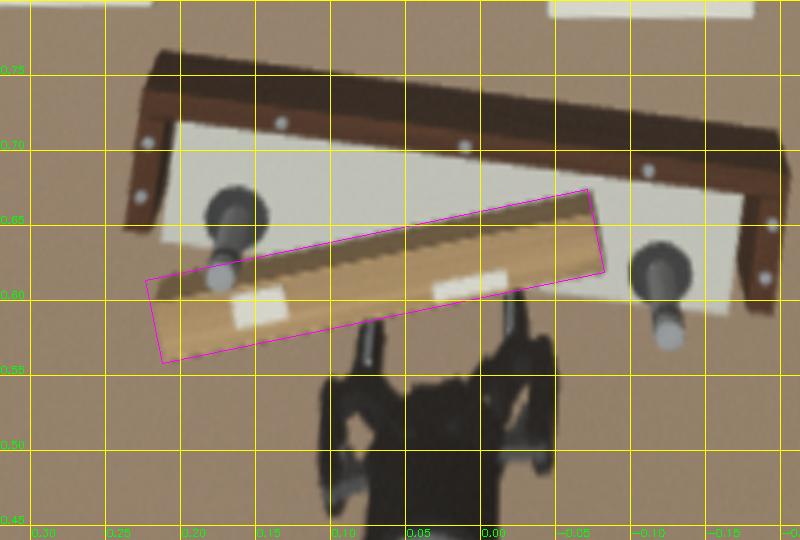

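Run:
```python
from plan import *
c=np.array([-.1054,.0443]);f=.332
P,j=cur()
inc([(c,f,-.0377,.055),(c,f,.185,0),(c,f,.161,0),(c,f,.161-.07,0)],[2,5,2,8])
print(toworld(c),toworld(c+.15*np.array([-np.sin(f),np.cos(f)])))
```

```text
2 rows total dxy -25.0 -3.4 turn -0.000 -> each -12.5 -1.7 -0.0000
5 rows total dxy 9.3 229.2 turn 0.000 -> each 1.9 45.8 0.0000
2 rows total dxy 4.8 -23.5 turn 0.000 -> each 2.4 -11.8 0.0000
8 rows total dxy 14.0 -68.6 turn 0.000 -> each 1.8 -8.6 0.0000
[0.60933843 0.06842581] [0.57929428 0.21538618]
```

Run:
```python
from h import *
for n in("top","scene"):
    z=np.load(f"pics/{n}0.npz");p,d=z["p"],z["d"];c=vision.calibration(n)
    v,u=np.mgrid[0:400,0:640];Z=d
    X=np.stack([(u-c["cx"])/c["fx"]*Z,(v-c["cy"])/c["fy"]*Z,Z],-1)
    W=(X-c["t"])@c["R"]
    m=(d>0)&(W[...,2]>.03)&(W[...,0]>.3)&(W[...,0]<.85)&(W[...,1]>.25)&(W[...,1]<.55)
    for zl,zh in((.03,.06),(.06,.1),(.1,.15),(.15,.3)):
        k=m&(W[...,2]>zl)&(W[...,2]<zh); 
        if k.sum(): 
          for xa,xb in((.3,.55),(.55,.85)):
            kk=k&(W[...,0]>xa)&(W[...,0]<xb)
            if kk.sum()>3: print(n,zl,xa,kk.sum(),np.percentile(W[kk],[1,99],axis=0).round(3).tolist())
```

```text
top 0.03 0.3 1225 [[0.304, 0.253, 0.03], [0.547, 0.549, 0.059]]
top 0.03 0.55 324 [[0.552, 0.385, 0.03], [0.82, 0.546, 0.06]]
top 0.06 0.3 1041 [[0.316, 0.388, 0.06], [0.548, 0.549, 0.098]]
top 0.06 0.55 590 [[0.551, 0.385, 0.06], [0.809, 0.535, 0.1]]
top 0.1 0.3 261 [[0.325, 0.402, 0.101], [0.549, 0.522, 0.149]]
top 0.1 0.55 458 [[0.555, 0.374, 0.1], [0.842, 0.547, 0.147]]
top 0.15 0.3 340 [[0.317, 0.381, 0.151], [0.549, 0.531, 0.224]]
top 0.15 0.55 342 [[0.551, 0.357, 0.151], [0.627, 0.475, 0.244]]
scene 0.03 0.3 898 [[0.305, 0.252, 0.031], [0.546, 0.547, 0.06]]
scene 0.03 0.55 671 [[0.566, 0.385, 0.031], [0.846, 0.549, 0.06]]
scene 0.06 0.3 1254 [[0.32, 0.388, 0.061], [0.547, 0.549, 0.099]]
scene 0.06 0.55 1227 [[0.553, 0.385, 0.06], [0.845, 0.548, 0.1]]
scene 0.1 0.3 382 [[0.332, 0.396, 0.101], [0.549, 0.52, 0.15]]
scene 0.1 0.55 915 [[0.552, 0.375, 0.1], [0.847, 0.548, 0.148]]
scene 0.15 0.3 423 [[0.325, 0.38, 0.151], [0.548, 0.528, 0.228]]
scene 0.15 0.55 565 [[0.553, 0.356, 0.151], [0.632, 0.466, 0.247]]
```

Emit:
move_arm(
  increments="1 -12.5 -1.7 0 0 0 0; 1 -12.5 -1.7 0 0 0 0; 1 0 0 55 0 0 0; 1 0 0 50 0 0 -0.15; 1 2 57 0 0 0 -0.18; 0 2 57 0 0 0 -0.18; 0 2 57 0 0 0 -0.18; 0 3 58 0 0 0 -0.18",
)

```text
t: 6.4
eef_pos: [0.5692, 0.2512, 0.1003]
tool_rot: [-0.0, 0.332, 0.943, -0.0]
contact_force: [0.6, -0.5, -1.2]
gripper_width: 0.38
```

Emit:
move_arm(
  increments="0 0 0 0 0 0 -0.18; 0 0 0 0 0 0 -0.18; 0 0 0 -20 0 0 -0.18; 0 0 0 -30 0 0 -0.16; 0 0 0 -30 0 0 0; 0 0 0 -12 0 0 0; 0 0 0 0 0 0 0; 0 0 0 0 0 0 0",
)

```text
t: 7.4
eef_pos: [0.5711, 0.2502, 0.0095]
tool_rot: [0.0, 0.633, 0.774, 0.001]
contact_force: [0.4, -0.1, 0.9]
gripper_width: -0.002
```

```bash
sed -i 's/lo=(11,95,75) if name=="top" else (11,85,110)/lo=(11,95,75) if name=="top" else (11,80,128)/' h.py; python3 look.py a5
```

```text
t 7.4 tcp [0.5711 0.2502 0.0095] jaw 0.1997 F [ 0.4 -0.1  0.9] grip -0.0016653386947816952 q [-0.88  0.73  0.51  1.85 -0.53  0.69  0.14]
tcp bay [-0.1669  0.2195] jaw-90-byaw (phi) -1.241
board bay [-0.1051  0.044 ] phi 0.338 L [0.043 0.301] clear [0.018 0.034 0.037 0.091 0.003]
```

View pics/a5.png

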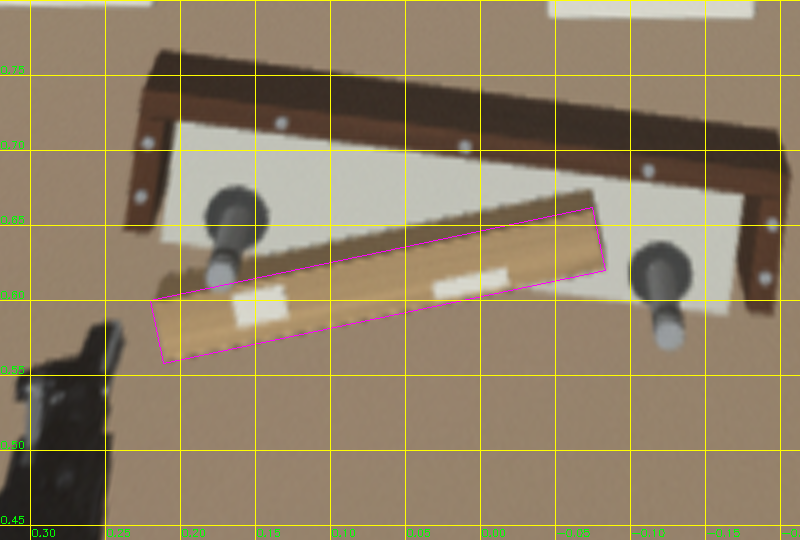

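Emit:
move_arm(
  increments="0 2 -10 0 0 0 0; 0 2 -10 0 0 0 0; 0 1.5 -7 0 0 0 0; 0 1.5 -7 0 0 0 0; 0 1.5 -7 0 0 0 0; 0 1.5 -7 0 0 0 0; 0 1.5 -7 0 0 0 0; 0 1.5 -7 0 0 0 0",
)

```text
t: 8.45
eef_pos: [0.5835, 0.1877, 0.0083]
tool_rot: [-0.0, 0.633, 0.774, 0.0]
contact_force: [0.0, 3.0, 3.2]
gripper_width: -0.001
```

```bash
python3 look.py a6
```

```text
t 8.45 tcp [0.5835 0.1877 0.0083] jaw 0.2001 F [0.  3.  3.2] grip -0.001339446835343062 q [-0.77  0.72  0.5   1.88 -0.53  0.68  0.24]
tcp bay [-0.1466  0.1592] jaw-90-byaw (phi) -1.24
board bay [-0.0926  0.0087] phi 0.335 L [0.043 0.301] clear [0.017 0.018 0.024 0.055 0.038]
```

View pics/a6.png

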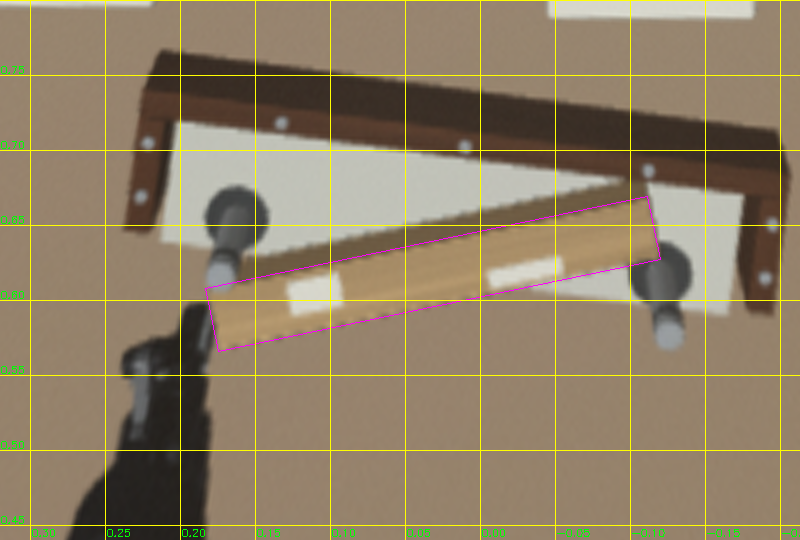

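Emit:
move_arm(
  increments="0 1.2 -6 0 0 0 0; 0 1.2 -6 0 0 0 0; 0 1.2 -6 0 0 0 0; 0 1.2 -6 0 0 0 0; 0 1.2 -6 0 0 0 0; 0 1.2 -5.5 0 0 0 0; 0 -3 15 0 0 0 0; 0 -3 15 10 0 0 0",
)

```text
t: 9.5
eef_pos: [0.5837, 0.1836, 0.0179]
tool_rot: [-0.001, 0.633, 0.774, -0.001]
contact_force: [-0.1, 1.8, -0.1]
gripper_width: -0.0
```

```bash
python3 look.py a7
```

```text
t 9.5 tcp [0.5837 0.1836 0.0179] jaw 0.2001 F [-0.1  1.8 -0.1] grip -0.000163596147398843 q [-0.77  0.71  0.51  1.88 -0.52  0.69  0.24]
tcp bay [-0.1458  0.1551] jaw-90-byaw (phi) -1.24
board bay [-0.0808 -0.0263] phi 0.338 L [0.043 0.3  ] clear [0.022 0.018 0.012 0.021 0.073]
```

View pics/a7.png

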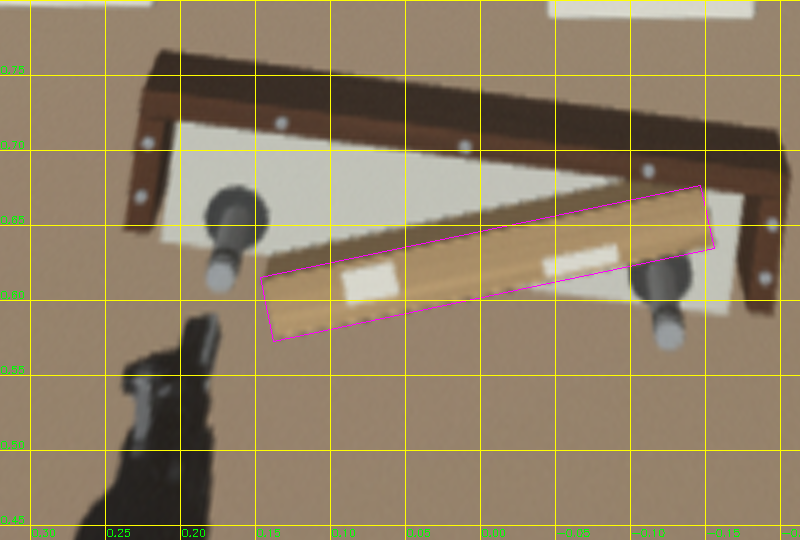

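Run:
```python
from plan import *
D=((-.081,-.026),.336)
s=.0306;t=.05
W=[(-.081,-.026,.336),(-.070,-.029,.24),(-.06,-.03,.15),(-.05,-.03,.1),(-.04,-.03,.05),(-.02,-.03,0),(-.018,-.03,0)]
for a,b in zip(W,W[1:]):
    for u in (.33,.67,1): q=np.array(a)*(1-u)+np.array(b)*u;print(clear(q[:2],q[2])[:4].round(3),end=" ")
print()
inc([(D[0],D[1],t,.056),(D[0],D[1],t,.0325)]+[(w[:2],w[2],t,s) for w in W[1:]],[8,2,4,4,2,2,4,1])
```

```text
[0.016 0.017 0.013 0.019] [0.014 0.017 0.014 0.017] [0.014 0.017 0.015 0.016] [0.015 0.017 0.016 0.015] [0.017 0.017 0.017 0.014] [0.018 0.017 0.018 0.014] [0.018 0.018 0.017 0.014] [0.018 0.02  0.016 0.014] [0.018 0.021 0.015 0.014] [0.019 0.023 0.014 0.014] [0.021 0.024 0.013 0.014] [0.025 0.026 0.013 0.014] [0.031 0.03  0.008 0.014] [0.038 0.035 0.004 0.015] [ 0.046  0.04  -0.     0.015] [ 0.046  0.041 -0.001  0.015] [ 0.047  0.041 -0.001  0.015] [ 0.048  0.042 -0.002  0.015] 
8 rows total dxy -24.8 -154.3 turn 1.573 -> each -3.1 -19.3 0.1966
2 rows total dxy 23.0 4.8 turn 0.000 -> each 11.5 2.4 0.0000
4 rows total dxy 16.7 -0.4 turn -0.096 -> each 4.2 -0.1 -0.0240
4 rows total dxy 14.1 0.7 turn -0.090 -> each 3.5 0.2 -0.0225
2 rows total dxy 12.4 0.2 turn -0.050 -> each 6.2 0.1 -0.0250
2 rows total dxy 12.5 0.1 turn -0.050 -> each 6.2 0.0 -0.0250
4 rows total dxy 22.5 -1.3 turn -0.050 -> each 5.6 -0.3 -0.0125
1 rows total dxy 2.0 -0.3 turn 0.000 -> each 2.0 -0.3 0.0000
```

Emit:
move_arm(
  increments="0 -13 0 50 0 0 0; 0 -12 0 40 0 0 0.17; 0.5 0 -40 0 0 0 0.18; 1 0 -40 0 0 0 0.18; 1 0 -40 0 0 0 0.18; 1 0 -34 0 0 0 0.18; 1 0 0 0 0 0 0.18; 1 0 0 0 0 0 0.18",
)

```text
t: 10.55
eef_pos: [0.5598, 0.0288, 0.1088]
tool_rot: [0.0, 0.057, 0.998, 0.0]
contact_force: [0.3, -0.5, -0.5]
gripper_width: 1.002
```

Emit:
move_arm(
  increments="1 0 0 0 0 0 0.17; 1 0 0 0 0 0 0.153; 1 0 0 -50 0 0 0; 1 0 0 -40 0 0 0; 1 0 0 -15 0 0 0; 1 0 0 -7 0 0 0; 1 0 0 0 0 0 0; 1 0 0 0 0 0 0",
)

```text
t: 11.55
eef_pos: [0.5607, 0.0287, -0.0024]
tool_rot: [0.001, -0.101, 0.995, 0.0]
contact_force: [0.6, 0.0, 0.4]
gripper_width: 0.999
```

```bash
python3 look.py a8
```

```text
t 11.55 tcp [ 0.5607  0.0287 -0.0024] jaw 1.773 F [0.6 0.  0.4] grip 0.9994579581294872 q [-0.29  0.62  0.16  1.99 -0.18  0.54  1.78]
tcp bay [-0.1485 -0.0014] jaw-90-byaw (phi) 0.333
board bay [-0.0809 -0.0264] phi 0.336 L [0.043 0.3  ] clear [0.022 0.018 0.013 0.02  0.073]
```

View pics/a8.png

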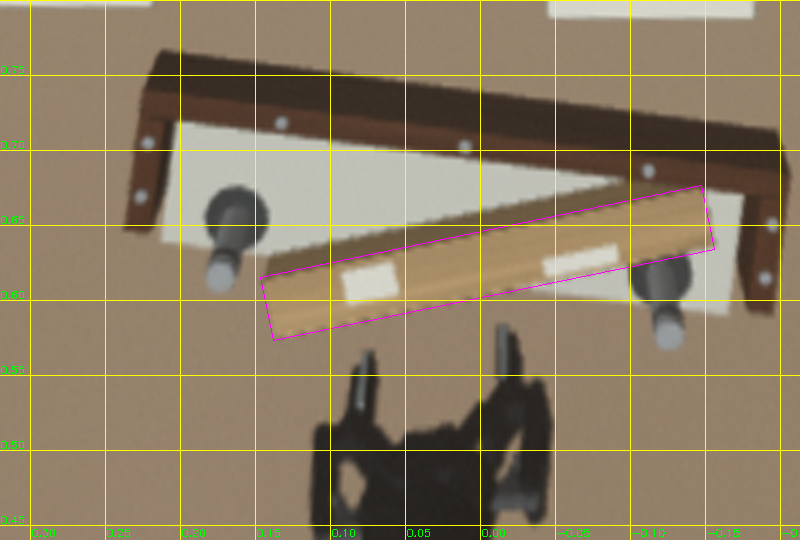

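Emit:
move_arm(
  increments="1 11.5 2.5 -2 0 0 0; 1 11.5 2.5 0 0 0 0; 1 4 0 0 0 0 -0.024; 1 4 0 0 0 0 -0.024; 1 4 0 0 0 0 -0.024; 1 4.5 0 0 0 0 -0.024; 1 3.5 0 0 0 0 -0.023; 1 3.5 0 0 0 0 -0.023",
)

```text
t: 12.6
eef_pos: [0.6063, 0.0335, -0.0057]
tool_rot: [-0.0, -0.029, 1.0, -0.0]
contact_force: [0.7, 1.0, -0.2]
gripper_width: 0.998
```

```bash
python3 look.py a9
```

```text
t 12.6 tcp [ 0.6063  0.0335 -0.0057] jaw 1.6294 F [ 0.7  1.  -0.2] grip 0.9980874457313683 q [-0.31  0.68  0.2   1.88 -0.23  0.6   1.67]
tcp bay [-0.1038  0.0093] jaw-90-byaw (phi) 0.189
board bay [-0.0647 -0.0284] phi 0.207 L [0.042 0.3  ] clear [0.015 0.019 0.014 0.016 0.073]
```

View pics/a9.png

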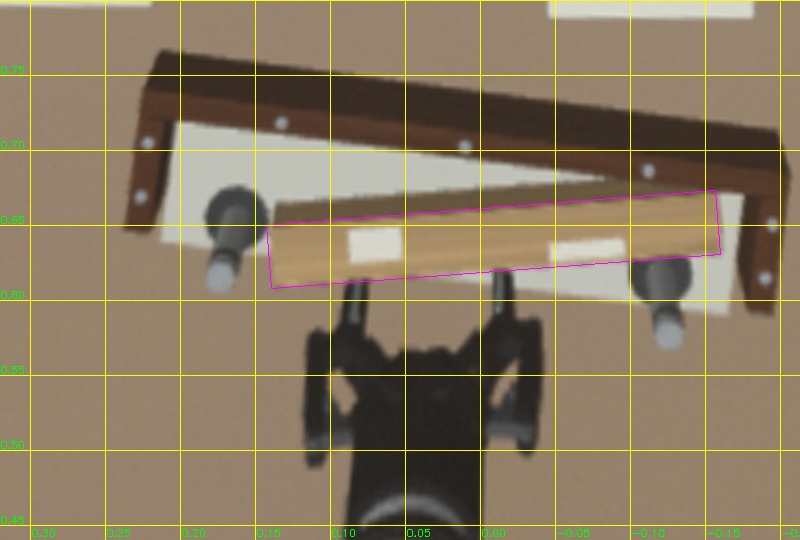

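Run:
```python
from plan import *
s=.0306;t=.045
W=[(-.0647,-.0284,.207),(-.057,-.029,.13),(-.046,-.029,.08),(-.032,-.029,.03),(-.021,-.029,0),(-.018,-.029,0)]
for a,b in zip(W,W[1:]):
    for u in (.33,.67,1): q=np.array(a)*(1-u)+np.array(b)*u;print(clear(q[:2],q[2])[:4].round(3),end=" ")
print()
inc([(w[:2],w[2],t,s) for w in W[1:]],[3,3,3,3,1])
```

```text
[0.016 0.018 0.015 0.015] [0.016 0.018 0.017 0.015] [0.017 0.018 0.018 0.015] [0.017 0.02  0.017 0.015] [0.017 0.021 0.015 0.015] [0.019 0.023 0.014 0.015] [0.022 0.026 0.012 0.015] [0.026 0.029 0.01  0.015] [0.032 0.031 0.008 0.015] [0.036 0.034 0.005 0.016] [0.04  0.037 0.003 0.016] [0.045 0.039 0.001 0.016] [0.045 0.04  0.    0.016] [ 0.046  0.041 -0.001  0.016] [ 0.047  0.042 -0.002  0.016] 
3 rows total dxy 10.3 0.9 turn -0.058 -> each 3.4 0.3 -0.0194
3 rows total dxy 13.2 0.0 turn -0.050 -> each 4.4 0.0 -0.0167
3 rows total dxy 16.2 -0.5 turn -0.050 -> each 5.4 -0.2 -0.0167
3 rows total dxy 12.4 -0.7 turn -0.030 -> each 4.1 -0.2 -0.0100
1 rows total dxy 3.0 -0.4 turn 0.000 -> each 3.0 -0.4 0.0000
```

Emit:
move_arm(
  increments="1 3.5 0.3 0 0 0 -0.019; 1 3.5 0.3 0 0 0 -0.019; 1 3.5 0.3 0 0 0 -0.02; 1 4.5 0 0 0 0 -0.017; 1 4.5 0 0 0 0 -0.017; 1 4.5 0 0 0 0 -0.017; 1 5 0 0 0 0 -0.016; 1 0 0 0 0 0 0",
)

```text
t: 13.65
eef_pos: [0.636, 0.0343, -0.0056]
tool_rot: [0.001, 0.033, 0.999, -0.0]
contact_force: [-0.1, 0.9, -0.4]
gripper_width: 1.0
```

```bash
python3 look.py b1
```

```text
t 13.65 tcp [ 0.636   0.0343 -0.0056] jaw 1.5056 F [-0.1  0.9 -0.4] grip 1.000348166009809 q [-0.32  0.72  0.24  1.81 -0.26  0.64  1.57]
tcp bay [-0.0745  0.0139] jaw-90-byaw (phi) 0.065
board bay [-0.0407 -0.0299] phi 0.066 L [0.04  0.297] clear [0.023 0.027 0.011 0.014 0.074]
```

View pics/b1.png

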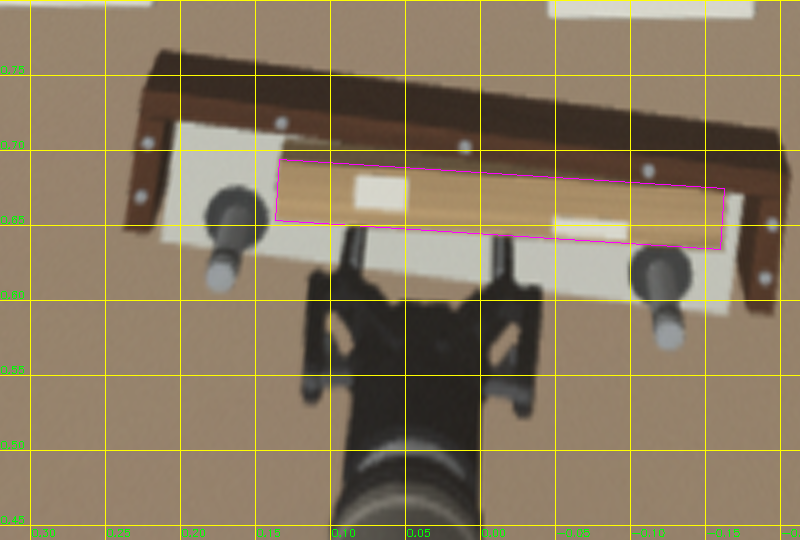

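Emit:
move_arm(
  increments="1 4 -0.5 0 0 0 -0.013; 1 4 -0.5 0 0 0 -0.013; 1 4 -0.5 0 0 0 -0.013; 1 4 -0.5 0 0 0 -0.013; 1 4 -0.5 0 0 0 -0.013; 1 3 -0.4 0 0 0 0; 1 1 0 0 0 0 0; 1 0 0 0 0 0 0",
)

```text
t: 14.7
eef_pos: [0.6594, 0.0314, -0.0057]
tool_rot: [0.0, 0.065, 0.998, -0.0]
contact_force: [-0.3, -1.4, 0.6]
gripper_width: 0.999
```

```bash
python3 look.py b2 scene top
```

```text
t 14.7 tcp [ 0.6594  0.0314 -0.0057] jaw 1.4409 F [-0.3 -1.4  0.6] grip 0.9992283163044062 q [-0.32  0.75  0.26  1.75 -0.28  0.68  1.53]
tcp bay [-0.051   0.0141] jaw-90-byaw (phi) 0.0
board bay [-0.0267 -0.0319] phi 0.001 L [0.027 0.297] clear [0.041 0.033 0.006 0.013 0.077]
```

View pics/b2.png

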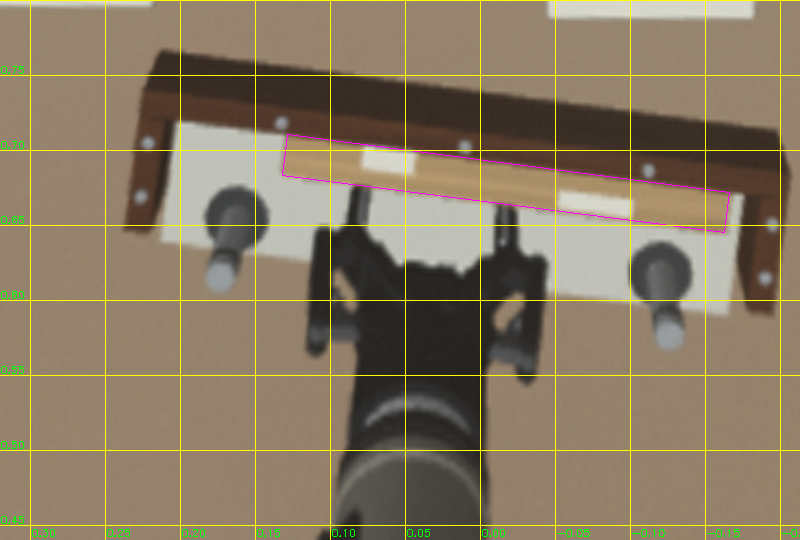

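Emit:
move_arm(
  increments="1 1 -0.1 0 0 0 0; 1 0.5 0 0 0 0 0; 1 0 0 0 0 0 0; 1 0.5 -0.1 0 0 0 0; 1 0 0 0 0 0 0; 1 0.5 -0.1 0 0 0 0; 1 0 0 0 0 0 0; 1 0 0 0 0 0 0",
)

```text
t: 15.8
eef_pos: [0.6611, 0.0313, -0.0058]
tool_rot: [-0.001, 0.065, 0.998, -0.0]
contact_force: [-6.0, -0.5, 4.3]
gripper_width: 0.998
```

Emit:
move_arm(
  increments="1 0.5 0 0 0 0 0; 1 0 0 0 0 0 0; 1 0.5 -0.1 0 0 0 0; 1 0 0 0 0 0 0; 1 0.5 -0.1 0 0 0 0; 1 0 0 0 0 0 0; 1 0 0 0 0 0 0; 1 0 0 0 0 0 0",
)

```text
t: 16.8
eef_pos: [0.6612, 0.0312, -0.0059]
tool_rot: [-0.002, 0.065, 0.998, 0.0]
contact_force: [-8.7, 0.3, 8.2]
gripper_width: 1.002
```

```bash
python3 look.py b3 scene top
python3 - <<'E'
from h import *
print(bot.get_obs()["torque"])
p=cv2.imread("pics/b3_top_raw.png");im=rect("top",p,.02,.6,.8,-.22,.26,1600);cv2.imwrite("pics/b3_topr.png",grid(im,.8,.26,1600))
p=cv2.imread("pics/b3_scene_raw.png");im=rect("scene",p,.038,.6,.8,-.22,.26,1600);cv2.imwrite("pics/b3_scr.png",im)
E
```

```text
t 16.8 tcp [ 0.6612  0.0312 -0.0059] jaw 1.4414 F [-8.7  0.3  8.2] grip 1.0023200979364173 q [-0.32  0.75  0.26  1.74 -0.28  0.69  1.53]
tcp bay [-0.0492  0.0142] jaw-90-byaw (phi) 0.001
board bay [-0.0261 -0.0319] phi 0.002 L [0.026 0.298] clear [0.041 0.034 0.006 0.013 0.077]
[ 0.03483492  1.79529268 -0.01479939]
```

View pics/b3_topr.png

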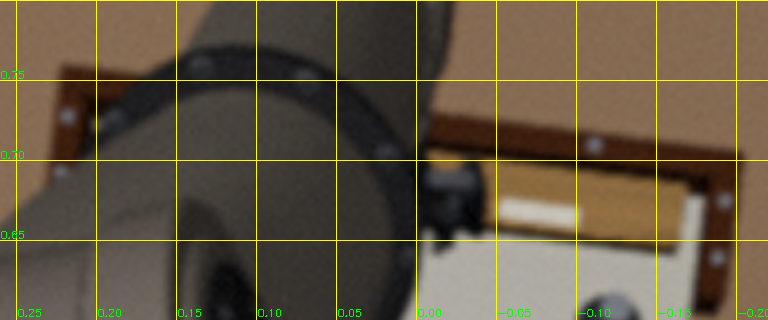

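View pics/b3_scr.png

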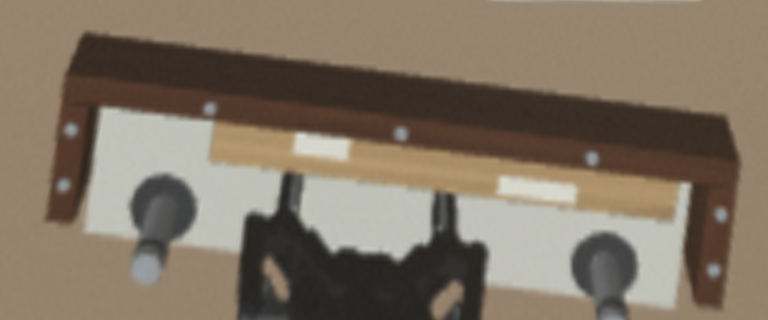

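Emit:
move_arm(
  increments="1 -3 0.4 0 0 0 0; 1 -15 2 0 0 0 0; 1 -12 1.5 10 0 0 0; 1 0 0 55 0 0 0; 1 -30 0 55 0 0 0; 1 -60 0 0 0 0 0; 1 -50 0 0 0 0 0; 1 0 0 0 0 0 0",
)

```text
t: 17.9
eef_pos: [0.4895, 0.0348, 0.1145]
tool_rot: [-0.001, 0.065, 0.998, 0.0]
contact_force: [0.8, -0.0, -1.0]
gripper_width: 1.0
```

```bash
python3 look.py b4 scene top wrist;  python3 - <<'E'
from h import *
p=cv2.imread("pics/b4_top_raw.png");im=rect("top",p,.02,.6,.8,-.22,.26,1600);cv2.imwrite("pics/b4_topr.png",im)
E
```

```text
t 17.9 tcp [0.4895 0.0348 0.1145] jaw 1.4413 F [ 0.8 -0.  -1. ] grip 1.0001984511541806 q [-0.48  0.35  0.34  2.11 -0.18  0.71  1.42]
tcp bay [-0.2199 -0.0046] jaw-90-byaw (phi) 0.001
board bay [-0.0256 -0.032 ] phi 0.002 L [0.025 0.297] clear [0.042 0.035 0.005 0.013 0.077]
```

View pics/b4_topr.png

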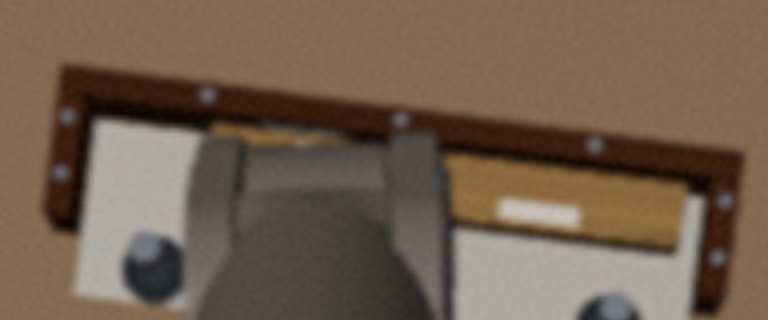

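View pics/b4_scene_raw.png

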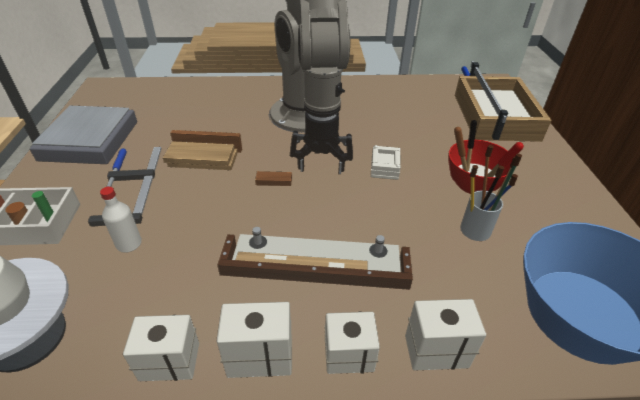

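View pics/b4_wrist_raw.png

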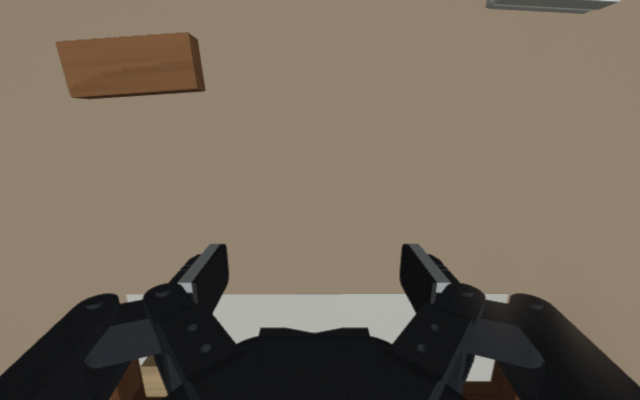

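Emit:
move_arm(
  increments="1 45 -18 0 0 0 0; 1 45 -18 0 0 0 0; 1 46 -18 0 0 0 0; 1 0 0 -50 0 0 0; 1 0 0 -45 0 0 0; 1 0 0 -18 0 0 0; 1 0 0 -5 0 0 0; 1 0 0 0 0 0 0",
)

```text
t: 19.05
eef_pos: [0.6305, -0.0191, -0.0027]
tool_rot: [0.001, 0.065, 0.998, 0.0]
contact_force: [0.1, 0.1, 0.1]
gripper_width: 1.0
```

Emit:
move_arm(
  increments="1 8 -1 0 0 0 0; 1 8 -1 0 0 0 0; 1 6 -0.8 0 0 0 0; 1 3 -0.4 0 0 0 0; 1 1 -0.1 0 0 0 0; 1 1 -0.1 0 0 0 0; 1 0.5 0 0 0 0 0; 1 0 0 0 0 0 0",
)

```text
t: 20.05
eef_pos: [0.6542, -0.0222, -0.0042]
tool_rot: [-0.002, 0.065, 0.998, 0.0]
contact_force: [-8.0, 1.6, 6.0]
gripper_width: 1.0
```

```bash
python3 look.py b5
```

```text
t 20.05 tcp [ 0.6542 -0.0222 -0.0042] jaw 1.4411 F [-8.   1.6  6. ] grip 0.9997805968455837 q [-0.25  0.74  0.27  1.76 -0.3   0.68  1.62]
tcp bay [-0.0492 -0.0397] jaw-90-byaw (phi) 0.001
board bay [-0.0258 -0.032 ] phi 0.002 L [0.025 0.298] clear [0.042 0.034 0.006 0.013 0.077]
```

Emit:
move_arm(
  increments="1 -3 0.4 0 0 0 0; 1 -12 1.5 0 0 0 0; 1 -10 1.3 10 0 0 0; 1 0 0 55 0 0 0; 1 -30 0 55 0 0 0; 1 -60 0 50 0 0 0; 1 -40 0 30 0 0 0; 1 0 0 0 0 0 0",
)

```text
t: 21.1
eef_pos: [0.5121, -0.0194, 0.1887]
tool_rot: [0.002, 0.065, 0.998, 0.001]
contact_force: [1.0, -0.1, 1.0]
gripper_width: 0.998
```

```bash
python3 look.py b6
python3 - <<'E'
from h import *
c=vision.calibration("scene");p,d=vision.read_camera("scene")
v,u=np.mgrid[0:400,0:640];X=np.stack([(u-c["cx"])/c["fx"]*d,(v-c["cy"])/c["fy"]*d,d],-1);W=(X-c["t"])@c["R"]
B=tobay(W[...,:2])
for a,b in((-.17,-.1),(-.1,-.03),(-.03,.05),(.05,.1)):
    k=(d>0)&(B[...,0]>-.036)&(B[...,0]<-.025)&(B[...,1]>a)&(B[...,1]<b);print("board top z",np.median(W[k][:,2]).round(4),k.sum())
E
```

```text
t 21.1 tcp [ 0.5121 -0.0194  0.1887] jaw 1.4404 F [ 1.  -0.1  1. ] grip 0.9984144498340864 q [-0.41  0.27  0.39  2.01 -0.13  0.89  1.49]
tcp bay [-0.1904 -0.0554] jaw-90-byaw (phi) -0.0
board bay [-0.0256 -0.032 ] phi 0.002 L [0.025 0.298] clear [0.042 0.035 0.005 0.013 0.077]
board top z 0.0222 116
board top z 0.0222 107
board top z 0.0218 131
board top z 0.0219 83
```

View pics/b6.png

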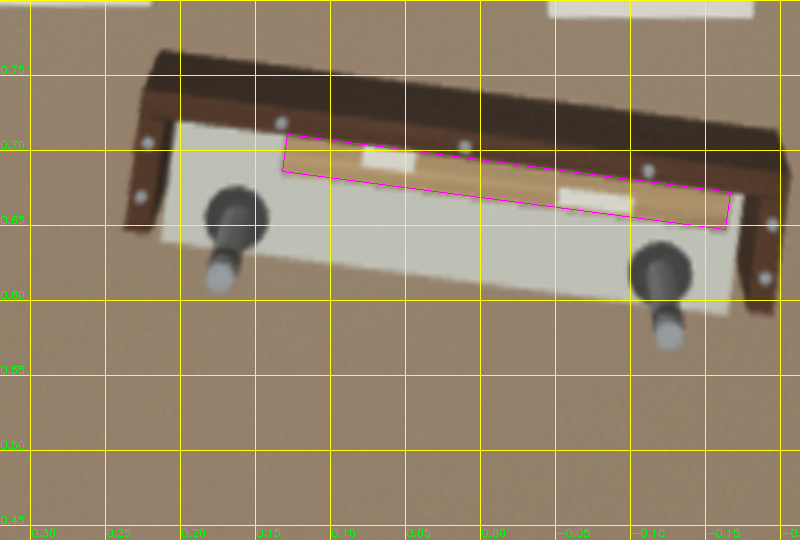

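View pics/b6_scene_raw.png

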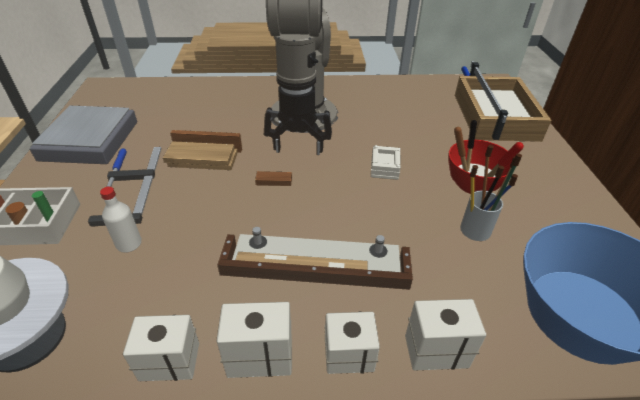

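The board lies flat and square along the rail. The pink outline spans about (285,135) to (728,230) in the rectified view. Nothing else has moved and the gripper is clear of everything.

```bash
python3 -c "
from station import bot
print(bot.hand_in(), bot.get_obs()['t'])"
```

```text
the job is handed in; nothing more can be done
the job is handed in; nothing more can be done
```

The board is in the storage bay, flat and square against the back rail, and the job was handed in at about 21 s of the 64 s allowed. I only pushed it and never gripped or lifted it.

I angled the right end in past the right post, slid the board lengthwise from its left end, then swung the left end in past the left post. Finally I pressed the board against the rail at two places along its length.

- **Seating:** both presses stopped at the same depth with about 8 to 9 N of force.
- **Squareness:** the camera put the board within about 0.002 rad of the bay's direction.
- **Flatness:** the board's top read 22 mm above the bench along its whole length, against a nominal 20 mm. That is about the calibration error and shows no tilt.
- **Clearance:** by the camera measurements the board stayed about 14 mm or more from both posts. After the last press the gripper was clear, and the other objects looked unmoved in the last picture.

One limit on these checks: the rail hides part of the board from the scene camera. The outline therefore shows only about 25 mm of its 40 mm width, and contact with the rail rests on the force and depth readings. The automatic outline also failed on the top camera, so I used that view only by eye.

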